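# Oil bottles onto the rail in order of height

## Robot

A 7-joint arm with a two-finger parallel gripper is mounted at the origin on a cart in front of the work surface, level with it; the furniture and walls round the work are solid. World frame = base frame: x ahead of the robot, y to its left, z up, the work surface at z = 0. Lengths are in m, angles in rad, forces in N, time in s.
With the tool pointing down it reaches from about 0.425 to 0.875 m from the base axis. Payload 8.4 kg.
Tool frame: the origin (TCP) lies on the front face of the gripper's body, between the roots of the fingers; the fingertips stand 70 mm ahead of it and the grasp point (between the pads) lies 51 mm ahead of it (r.nose_length is the distance from the TCP to the fingertips, in m); z points along the fingers, y is the line along which they close (so a half turn about z gives the same grasp; the last joint's range is limited). The gripper opens to 87 mm and grips with 3 to 60 N. Pads are 19 mm wide; open, the fingers measure 117 mm over their backs; the gripper's body (75 mm by 190 mm) begins 51 mm behind the grasp point.
Start: joints at [-1.404, 0.333, 0.04, 1.465, -0.013, 1.343, -0.059], TCP at [0.171, 0.627, 0.292] pointing down, gripper open.
Joint ranges: [-2.58, 2.58], [-0.38, 2.09], [-1.3, 1.39], [0.25, 2.4], [-1.5, 4.64], [0.08, 2.09], [-2.65, 2.65]. Speed limits (rad/s): [2.22, 2.22, 2.79, 2.79, 3.14, 3.14, 3.14].

## Interface

Orientations are given as a unit quaternion [w, x, y, z].
In Python, from rig import r gives the robot as it stands.
- The arm moves only by the shell command python3 jog.py FILE, which reads ROWS from the file FILE. ROWS is a JSON list that holds a single list of rows (three levels of brackets), with 1 to 12 rows, each of 7 numbers: the opening from 0.0 (shut) to 1.0 (fully open), then dx, dy, dz in units of 25 mm, then a rotation vector rx, ry, rz in units of 0.25 rad; each row shifts and turns the commanded pose from where the row before left it, along the tool's axes as they then stand; what a row does not reach is not made up. A row lasts 1/12 s, in which the tool goes at most 0.0417 m and 0.125 rad, less where a joint would pass 70% of its speed; a pose out of reach is approached as far as the arm can. The fingers move at their own pace and stop on an object; the grip force is fixed at half the most. Time passes only in rows, so rows that do not move let the fingers close. It prints the time, the measured TCP pose, the force, the opening and the grip force at its end. Input that does not fit is refused with a message, and nothing moves.
- r.get_obs(): the state, without advancing time (a new reading comes with each control period).
- r.get_image(name): name is "scene" or "top" or "wrist"; returns the picture (420x560x3 uint8, blue, green, red); there is no depth.
- r.calibration(name): a dict with "mtx" (3x3 intrinsics, pixels), "rvec" (rotation vector, rad) and "tvec" (3), from world to camera coordinates, as OpenCV has them. Camera axes: x right, y down, z forward; pixel columns grow to the right and rows downward; lengths in m; the calibration is good to about 2 mm. A picture is of the moment at which its call begins: read the wrist's pose just before it. calibration takes no time and is no camera call; for the wrist camera it gives the pose at the moment of the call.
- r.sign_off(): hands the job in; it is judged then, once.
The state is a dict: "t": time; "joint_positions": joint angles; "joint_velocities": joint speeds; "joint_torque": joint torques, N m; "tcp_pos": TCP position; "tcp_rot": TCP orientation; "force": force on the tool from outside, world axes, zero at the start; "torque": the same for the moment, N m; "grip_width": opening from 0.0 (shut) to 1.0 (fully open); "grip_force": force on a finger pad.
Only numpy, scipy, OpenCV 4.12 (cv2) and the standard library are available. Lean on these libraries where they do the work, as an engineer would, in place of code of your own. Each camera call takes 0.05 s, during which the arm holds its last target. There are 200 camera calls.

## Task

Stand the four oil bottles that are on either side of the flat stack of trays in front of the robot on the rail's four pads in order of height, one on the middle of each pad: the tallest beside the tall end post, then getting shorter to the shortest at the other end. Do not tip any bottle over, and leave the glass dish where it stands.

Things in the scene. Friction and masses are not known exactly. Their poses are not given: they have to be found in the camera images.
- bottle_61: the shortest oil bottle: pale body, red cap; 61 mm tall, round body 28 mm across up to 23 mm above the base, above that neck and screw cap 17 mm across (rigid, can be gripped). Origin: centre of the underside, z up. About 50 g. Starts upright on the bench, left or right of the flat tray stack (44 mm high) before the robot; not the bottles in the far right corner.
- bottle_68: the second shortest oil bottle: white body, blue cap; 68 mm tall, round body 34 mm across up to 28 mm above the base, above that neck and screw cap 20 mm across (rigid, can be gripped). Origin: centre of the underside, z up. About 50 g. Starts upright on the bench, left or right of the flat tray stack (44 mm high) before the robot; not the bottles in the far right corner.
- bottle_78: the second tallest oil bottle: amber body, dark grey cap; 78 mm tall, round body 40 mm across up to 34 mm above the base, above that neck and screw cap 24 mm across (rigid, can be gripped). Origin: centre of the underside, z up. About 50 g. Starts upright on the bench, left or right of the flat tray stack (44 mm high) before the robot; not the bottles in the far right corner.
- bottle_85: the tallest oil bottle: white body, white cap; 85 mm tall, round body 42 mm across up to 38 mm above the base, above that neck and screw cap 25 mm across (rigid, can be gripped). Origin: centre of the underside, z up. About 50 g. Starts upright on the bench, left or right of the flat tray stack (44 mm high) before the robot; not the bottles in the far right corner.
- pad_1: black round rubber pad, 48 mm across and 3 mm thick, fixed on the rail: the place at the rail's end nearest the robot. Origin: centre of its underside, so its top is 3 mm above. Its x axis runs along the rail, towards pad_4. The rail is a flat aluminium strip 270 x 70 x 6 mm on the bench with 3 mm lips along its edges; pads are 60 mm apart, in a straight row, pad tops 9 mm above the bench.
- pad_2: black round rubber pad, 48 mm across and 3 mm thick, fixed on the rail: the place second from the rail's near end. Origin: centre of its underside, so its top is 3 mm above. Its x axis runs along the rail, towards pad_4. The rail is a flat aluminium strip 270 x 70 x 6 mm on the bench with 3 mm lips along its edges; pads are 60 mm apart, in a straight row, pad tops 9 mm above the bench.
- pad_3: black round rubber pad, 48 mm across and 3 mm thick, fixed on the rail: the place third from the rail's near end. Origin: centre of its underside, so its top is 3 mm above. Its x axis runs along the rail, towards pad_4. The rail is a flat aluminium strip 270 x 70 x 6 mm on the bench with 3 mm lips along its edges; pads are 60 mm apart, in a straight row, pad tops 9 mm above the bench.
- pad_4: black round rubber pad, 48 mm across and 3 mm thick, fixed on the rail: the place at the rail's far end. Origin: centre of its underside, so its top is 3 mm above. Its x axis runs along the rail, towards pad_4. The rail is a flat aluminium strip 270 x 70 x 6 mm on the bench with 3 mm lips along its edges; pads are 60 mm apart, in a straight row, pad tops 9 mm above the bench.
- end_post: the tall end stop: upright steel plate 10 x 50 x 45 mm (45 high), fixed on one end of the rail, either the near or the far end, 37 mm from the centre of the end pad beside it. The rail's other end carries only a small low steel block, 10 x 22 mm in plan and 10 mm high. Origin: centre of its underside, 6 mm above the bench.
- glass_dish: bystander: round glass dish with a grey lid and knob, 60 mm across, 36 mm tall, standing loose on the bench; to be left alone. Origin: centre of the underside.

How it is judged:
By the outcome, as a careful person would: the job done as asked, in the order asked, and still so for the second after the job is handed in, with the robot touching nothing.
It also fails if it takes over 101 s, if anything falls off the work surface, if the arm or the gripper's body presses on something with over 40 N, if the wrist force passes 120 N, or if a joint passes its speed limit or range.

## Working session

There is one attempt and no reset: what is moved stays moved. The work goes in short steps, Python scripts to look and compute and a shell command to move; the robot and the scene stay as the last step left them, time stands still between calls to the robot, and variables do not carry over. Pictures are saved under pics/ and viewed, at most 14 in all, crops included, and the job is handed in when it is done.

```bash
ls; mkdir -p pics; python3 - <<'E'
from rig import r
import cv2
for n in("scene","top"):
    cv2.imwrite(f"pics/{n}0.png",r.get_image(n)); c=r.calibration(n); print(n,c)
o=r.get_obs();print(o['t'],o['tcp_pos'],o['tcp_rot'])
E
```

```text
jog.py
pics
rig.py
scene {'mtx': array([[485.38948116,   0.        , 278.07359403],
       [  0.        , 485.38948116, 209.64953849],
       [  0.        ,   0.        ,   1.        ]]), 'rvec': array([ 2.00192106, -0.80263426,  0.47116731]), 'tvec': array([-0.40817439,  0.18457846,  0.90751111])}
top {'mtx': array([[420.20261147,   0.        , 280.86928365],
       [  0.        , 420.20261147, 206.71624258],
       [  0.        ,   0.        ,   1.        ]]), 'rvec': array([ 2.18592044, -2.12747598,  0.11994816]), 'tvec': array([-0.0688688 ,  0.50186165,  0.96090155])}
0.1 [0.17067263 0.62686914 0.29144784] [-4.38757450e-05  1.32497550e-01  9.91183067e-01 -7.25069834e-04]
```

View pics/scene0.png

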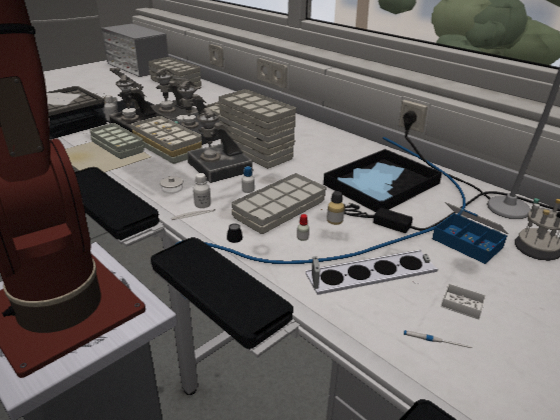

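View pics/top0.png

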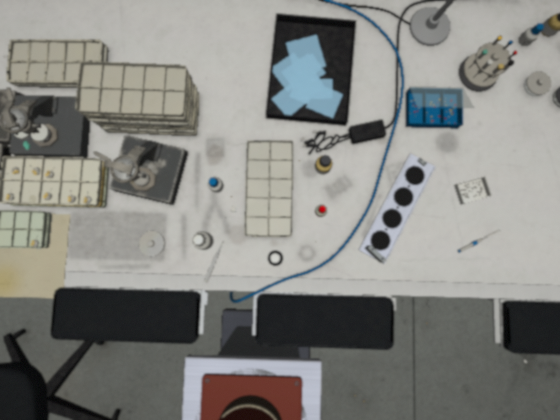

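The end post stands at the rail's near end: scene (316,272), top (376,255). In the top view the bottles are white (203,240), blue cap (214,184), amber (323,164) and red cap (321,210). The dish is at (152,243) and the pads run from (380,241) to (415,175). I'll enlarge both views.

```bash
python3 - <<'E'
import cv2
a=cv2.imread("pics/top0.png")[140:270,185:445]; cv2.imwrite("pics/topc.png",cv2.resize(a,None,fx=3,fy=3,interpolation=2))
a=cv2.imread("pics/scene0.png")[160:300,180:445]; cv2.imwrite("pics/scenec.png",cv2.resize(a,None,fx=3,fy=3,interpolation=2))
E
```

```text
(no output)
```

View pics/topc.png

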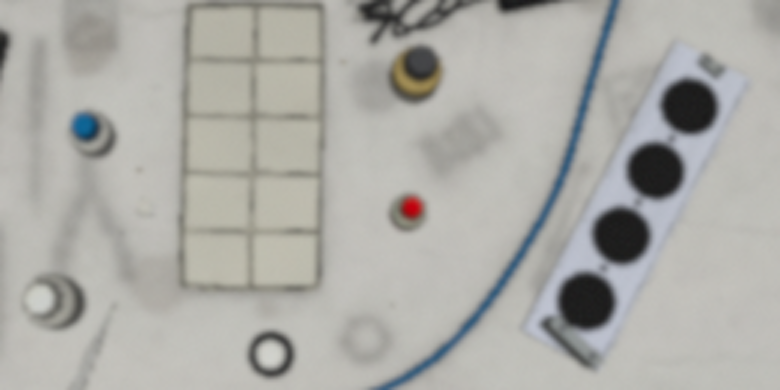

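View pics/scenec.png

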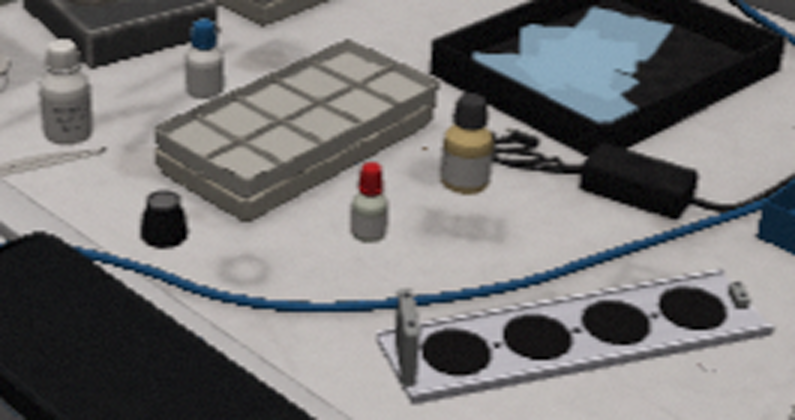

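```bash
cat > h.py <<'E'
from rig import r
import numpy as np, cv2, json, sys
from scipy.spatial.transform import Rotation as R
def P(n):
    c=r.calibration(n); return c['mtx']@np.c_[cv2.Rodrigues(c['rvec'])[0],c['tvec']]
def tri(a,b):
    X=cv2.triangulatePoints(P('top'),P('scene'),np.float64(a),np.float64(b))[:3]; return (X/cv2.triangulatePoints(P('top'),P('scene'),np.float64(a),np.float64(b))[3])[:,0]
def onz(n,uv,z):
    p=P(n); A=np.c_[p[:,0],p[:,1],-np.r_[uv,1.]]; return np.linalg.solve(A,-(p[:,2]*z+p[:,3]))[:2]
def go(x,y,z):
    "tool-axis shift to bring the TCP to x,y,z"
    o=r.get_obs(); q=np.array(o['tcp_rot']); M=R.from_quat(q[[1,2,3,0]])
    print('t %.1f'%o['t'],'shift',M.inv().apply(np.array([x,y,z])-o['tcp_pos']).round(4),'tool axes',M.as_matrix().T.round(3).tolist())
E
python3 - <<'E'
from h import *
T=lambda u,v:(185+(u+.5)/3-.5,140+(v+.5)/3-.5); S=lambda u,v:(180+(u+.5)/3-.5,160+(v+.5)/3-.5)
d=dict(b61=((411,208),(371,168)),b68=((86,126),(203,23)),b78=((421,61),(471,99)),b85=((40,299),(62,45)),
p1=((586,300),(456,352)),p2=((621,235),(538,337)),p3=((655,170),(616,322)),p4=((690,106),(692,307)))
zt=dict(b61=.061,b68=.068,b78=.078,b85=.085)
for k,(a,b) in d.items():
    z=zt.get(k,.009)
    print(k,tri(T(*a),S(*b)).round(4),'top@z',onz('top',T(*a),z).round(4),'scene@z',onz('scene',S(*b),z).round(4))
go(.5,.2,.25)
E
```

```text
b61 [ 0.4987 -0.1501  0.0609] top@z [ 0.4971 -0.1486] scene@z [ 0.5   -0.151]
b68 [0.5523 0.0992 0.0714] top@z [0.5524 0.1001] scene@z [0.5572 0.1041]
b78 [ 0.608  -0.1539  0.0797] top@z [ 0.6072 -0.1529] scene@z [ 0.6117 -0.1526]
b85 [0.4207 0.1239 0.0866] top@z [0.4196 0.1251] scene@z [0.4232 0.1256]
p1 [ 0.4341 -0.2941  0.008 ] top@z [ 0.4333 -0.2932] scene@z [ 0.4338 -0.2953]
p2 [ 0.487  -0.3224  0.0083] top@z [ 0.4859 -0.3211] scene@z [ 0.4874 -0.3234]
p3 [ 0.5401 -0.3497  0.0085] top@z [ 0.539  -0.3485] scene@z [ 0.5406 -0.3504]
p4 [ 0.5926 -0.3776  0.0099] top@z [ 0.5921 -0.3771] scene@z [ 0.5944 -0.3774]
t 0.1 shift [-0.4299 -0.3253  0.042 ] tool axes [[-0.965, 0.263, -0.0], [0.263, 0.965, -0.001], [-0.0, -0.001, -1.0]]
```

Units first: shifts go in units of 25 mm and turns go in units of 0.25 rad. So 0.003 m is 0.12, -0.03 m is -1.2, 0.11 rad is 0.44.

```bash
echo '[[[0.6,0,0,0,0,0,0.44],[0.6,0,0,0,0,0,0.44],[0.6,-1.2,-0.88,0.12,0,0,0],[0.6,-1.2,-0.88,0.12,0,0,0],[0.6,-1.2,-0.88,0.12,0,0,0],[0.6,-1.2,-0.88,0.12,0,0,0],[0.6,-1.2,-0.88,0.12,0,0,0],[0.6,-1.2,-0.88,0.12,0,0,0],[0.6,-1.2,-0.88,0.12,0,0,0],[0.6,-1.2,-0.88,0.12,0,0,0],[0.6,-1.2,-0.88,0.12,0,0,0],[0.6,-1.2,-0.88,0.12,0,0,0]]]' > rows.txt && python3 jog.py rows.txt
python3 -c "
from h import *
go(.4205,.1245,.24);print(r.get_obs()['joint_positions'])"
```

```text
t: 1.1
tcp_pos: [0.3336, 0.2906, 0.2619]
tcp_rot: [-0.0, 0.24, 0.971, -0.0]
force: [0.9, 0.5, 0.7]
grip_width: 0.598
grip_force: 0.0
t 1.1 shift [-0.1544 -0.1063  0.0219] tool axes [[-0.884, 0.467, 0.0], [0.467, 0.884, -0.0], [-0.0, -0.0, -1.0]]
[-1.11760515 -0.08845386  0.28586925  1.99552674  0.02618422  1.23127841
  0.24351401]
```

Scaled: -0.031 m is -1.24, -0.0213 m is -0.852.

```bash
echo '[[[0.6,-1.24,-0.852,0.176,0,0,0],[0.6,-1.24,-0.852,0.176,0,0,0],[0.6,-1.24,-0.852,0.176,0,0,0],[0.6,-1.24,-0.852,0.176,0,0,0],[0.6,-1.24,-0.852,0.176,0,0,0],[0.6,0,0,0,0,0,0],[0.6,0,0,0,0,0,0]]]' > rows.txt && python3 jog.py rows.txt
python3 -c "
from h import *
go(.4205,.1245,.24);print(r.get_obs()['joint_positions'])
cv2.imwrite('pics/w1.png',r.get_image('wrist'))
c=r.calibration('wrist');p=P('wrist')@np.array([.4205,.1245,.085,1]);print(p/p[2])
p=P('wrist')@np.array([.4205,.1245,.0,1]);print(p/p[2])"
```

```text
t: 1.68
tcp_pos: [0.4211, 0.124, 0.24]
tcp_rot: [-0.0, 0.243, 0.97, -0.0]
force: [0.6, 0.8, -0.3]
grip_width: 0.601
grip_force: 0.0
t 1.7 shift [ 0.0007  0.0002 -0.    ] tool axes [[-0.882, 0.471, 0.0], [0.471, 0.882, -0.0], [-0.001, -0.0, -1.0]]
[-0.93833605 -0.10011477  0.52598901  2.04207547  0.05401333  1.18729446
  0.64575211]
[273.91433059 215.16527392   1.        ]
[274.16021147 191.35636901   1.        ]
```

View pics/w1.png

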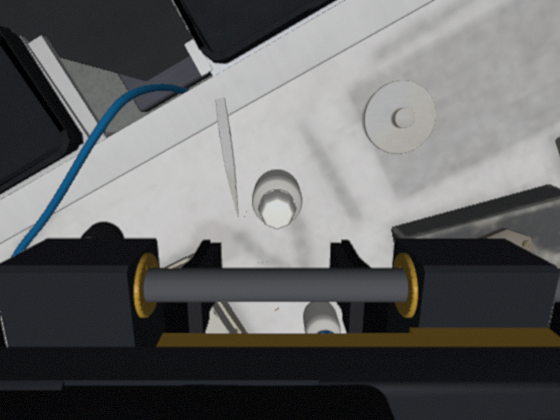

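The wrist view shows the white cap top at about (277,209), with the body below it around (276,193) and the dish at (400,118), well clear.

```bash
python3 -c "
from h import *
print(onz('wrist',(277,209),.085));print(onz('wrist',(276.5,193),.02))"
```

```text
[0.41748701 0.12859944]
[0.41918845 0.127608  ]
```

Scaled: 0.03 m is 1.2, 0.003 m is 0.12.

```bash
echo '[[[0.6,0.12,0.04,1.2,0,0,0],[0.6,0,0,1.32,0,0,0],[0.6,0,0,1.32,0,0,0],[0.6,0,0,1.32,0,0,0],[0.6,0,0,0,0,0,0],[0.6,0,0,0,0,0,0],[0,0,0,0,0,0,0],[0,0,0,0,0,0,0],[0,0,0,0,0,0,0],[0,0,0,0,0,0,0],[0,0,0,0,0,0,0]]]' > rows.txt && python3 jog.py rows.txt
```

```text
t: 2.65
tcp_pos: [0.4189, 0.1285, 0.1122]
tcp_rot: [0.0, 0.241, 0.971, 0.001]
force: [-0.8, 0.2, -0.7]
grip_width: 0.308
grip_force: 0.3
```

Scaled: -0.03 m is -1.2, -0.02 m is -0.8.

```bash
echo '[[[0,0,0,0,0,0,0],[0,0,0,0,0,0,0],[0,0,0,0,0,0,0],[0,0,0,0,0,0,0]]]' > rows.txt && python3 jog.py rows.txt; echo '[[[0,0,0,-0.8,0,0,0],[0,0,0,-1.2,0,0,0],[0,0,0,-1.2,0,0,0],[0,0,0,-1.2,0,0,0],[0,0,0,0,0,0,0]]]' > rows.txt && python3 jog.py rows.txt
python3 -c "
from h import *
go(.434,-.294,.222);print(r.get_obs()['joint_positions'])"
```

```text
t: 2.98
tcp_pos: [0.4189, 0.1286, 0.112]
tcp_rot: [0.0, 0.241, 0.971, 0.0]
force: [-1.7, 0.0, 8.6]
grip_width: 0.282
grip_force: 30.0
t: 3.4
tcp_pos: [0.4207, 0.129, 0.2264]
tcp_rot: [0.002, 0.241, 0.971, 0.003]
force: [1.4, 0.1, -0.3]
grip_width: 0.278
grip_force: 30.0
t 3.4 shift [-0.2095 -0.3677  0.0027] tool axes [[-0.884, 0.467, -0.003], [0.467, 0.884, 0.007], [0.006, 0.004, -1.0]]
[-0.95337009 -0.08928593  0.53556169  2.06269248  0.04828164  1.14867164
  0.64537634]
```

```bash
echo '[[[0,-0.88,-1.12,0,0,0,0],[0,-0.88,-1.12,0,0,0,0],[0,-0.88,-1.12,0,0,0,0],[0,-0.88,-1.12,0,0,0,0],[0,-0.88,-1.12,0,0,0,0],[0,-0.88,-1.12,0,0,0,0],[0,-0.52,-1.32,0,0,0,0],[0,-0.52,-1.32,0,0,0,0],[0,-0.52,-1.32,0,0,0,0],[0,-0.52,-1.32,0,0,0,0],[0,-0.52,-1.32,0,0,0,0],[0,0,0,0,0,0,0]]]' > rows.txt && python3 jog.py rows.txt
python3 -c "
from h import *
go(.434,-.294,.222);print(r.get_obs()['joint_positions'])"
```

```text
t: 4.4
tcp_pos: [0.435, -0.2649, 0.2215]
tcp_rot: [0.001, 0.244, 0.97, -0.002]
force: [-0.3, 0.5, -0.9]
grip_width: 0.28
grip_force: 30.0
t 4.4 shift [-0.0129 -0.0261 -0.0004] tool axes [[-0.881, 0.473, -0.002], [0.473, 0.881, -0.003], [0.0, -0.004, -1.0]]
[-0.5029557   0.13470079  1.04869409  1.93417491 -0.12496888  1.14084174
  1.67170883]
```

```bash
echo '[[[0,-0.52,-1.04,0,0,0,0],[0,0,0,0,0,0,0],[0,0,0,0,0,0,0]]]' > rows.txt && python3 jog.py rows.txt
python3 - <<'E'
from h import *
go(.434,-.294,.222)
w=r.get_image('wrist');np.save('pw',P('wrist'));cv2.imwrite('pics/w2.png',w)
for k in [(.434,-.294),(.487,-.3222),(.54,-.3495),(.593,-.3775)]:
    p=P('wrist')@np.r_[k,.009,1];print((p/p[2]).round(1))
E
```

```text
t: 4.65
tcp_pos: [0.4357, -0.2886, 0.2209]
tcp_rot: [-0.0, 0.242, 0.97, -0.001]
force: [0.0, 1.4, -1.1]
grip_width: 0.284
grip_force: 30.0
t 4.7 shift [-0.001  -0.0055 -0.0011] tool axes [[-0.883, 0.47, 0.001], [0.47, 0.883, -0.002], [-0.001, -0.001, -1.0]]
[267.6 198.8   1. ]
[267.8 262.8   1. ]
[268.8 320.8   1. ]
[269.1 374.4   1. ]
```

View pics/w2.png

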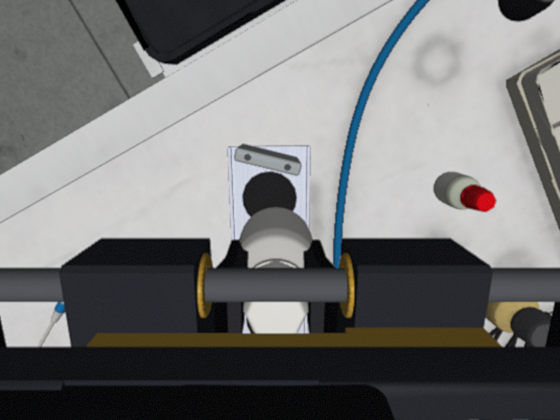

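The wrist view shows pad 1 as a black disc centred near (269.5,197.5), the post behind it at (267,159), and the bottle hanging upright in the fingers.

```bash
python3 -c "
from h import *
print(onz('wrist',(269.5,197.5),.009)); go(.4335,-.295,.222)"
```

```text
[ 0.43374866 -0.29199051]
t 4.7 shift [-0.0012 -0.0079 -0.0011] tool axes [[-0.884, 0.468, 0.001], [0.468, 0.884, -0.001], [-0.001, -0.0, -1.0]]
```

Scaled: 0.028 m is 1.12, 0.02 m is 0.8.

```bash
echo '[[[0,-0.02,-0.22,0.8,0,0,0],[0,0,0,1.12,0,0,0],[0,0,0,1.12,0,0,0],[0,0,0,0.64,0,0,0],[0,0,0,0.12,0,0,0],[0,0,0,0,0,0,0],[0,0,0,0,0,0,0]]]' > rows.txt && python3 jog.py rows.txt
python3 -c "
from h import *
go(.434,-.2935,.121)"
```

```text
t: 5.28
tcp_pos: [0.4349, -0.2922, 0.1271]
tcp_rot: [0.0, 0.24, 0.971, -0.0]
force: [1.2, 0.2, -0.1]
grip_width: 0.285
grip_force: 30.0
t 5.3 shift [ 0.0002 -0.0016  0.0061] tool axes [[-0.885, 0.466, -0.001], [0.466, 0.885, 0.0], [0.001, -0.0, -1.0]]
```

```bash
echo '[[[0,0,-0.06,0.16,0,0,0],[0,0,0,0,0,0,0],[0,0,0,0.04,0,0,0],[0,0,0,0,0,0,0],[0,0,0,0,0,0,0]]]' > rows.txt && python3 jog.py rows.txt
python3 -c "
from h import *
go(.434,-.2935,.121)"
```

```text
t: 5.7
tcp_pos: [0.4339, -0.2937, 0.1215]
tcp_rot: [0.0, 0.24, 0.971, 0.0]
force: [0.4, 1.2, 0.0]
grip_width: 0.282
grip_force: 30.0
t 5.7 shift [-0.      0.0002  0.0005] tool axes [[-0.884, 0.467, -0.0], [0.467, 0.884, 0.0], [0.0, -0.0, -1.0]]
```

Scaled: -0.035 m is -1.4, -0.02 m is -0.8.

```bash
echo '[[[0,0,0,0.04,0,0,0],[0,0,0,0,0,0,0],[0,0,0,0,0,0,0],[0.6,0,0,0,0,0,0],[0.6,0,0,0,0,0,0],[0.6,0,0,0,0,0,0],[0.6,0,0,0,0,0,0],[0.6,0,0,-0.8,0,0,0],[0.6,0,0,-1.4,0,0,0],[0.6,0,0,-1.4,0,0,0],[0.6,0,0,-0.8,0,0,0],[0.6,0,0,0,0,0,0]]]' > rows.txt && python3 jog.py rows.txt
echo '[[[0.6,-0.592,1.368,0,0,0,0],[0.6,-0.592,1.368,0,0,0,0],[0.6,-0.592,1.368,0,0,0,0],[0.6,-0.592,1.368,0,0,0,0],[0.6,-0.592,1.368,0,0,0,0],[0.6,-0.592,1.368,0,0,0,0],[0.6,0,0,0,0,0,0],[0.6,0,0,0,0,0,0]]]' > rows.txt && python3 jog.py rows.txt
python3 - <<'E'
from h import *
go(.6085,-.1535,.107)
w=r.get_image('wrist');cv2.imwrite('pics/w3.png',w)
p=P('wrist')@np.r_[.6085,-.1535,.078,1];print((p/p[2]).round(1))
E
```

```text
t: 6.7
tcp_pos: [0.4352, -0.2951, 0.2342]
tcp_rot: [0.003, 0.241, 0.971, -0.0]
force: [0.9, 0.6, -0.8]
grip_width: 0.596
grip_force: 0.0
t: 7.37
tcp_pos: [0.6092, -0.1514, 0.2286]
tcp_rot: [-0.001, 0.239, 0.971, -0.001]
force: [0.4, -1.8, 0.5]
grip_width: 0.6
grip_force: 0.0
t 7.4 shift [-0.0005 -0.002   0.1217] tool axes [[-0.886, 0.463, 0.001], [0.463, 0.886, -0.002], [-0.002, -0.001, -1.0]]
[275.7 216.9   1. ]
```

View pics/w3.png

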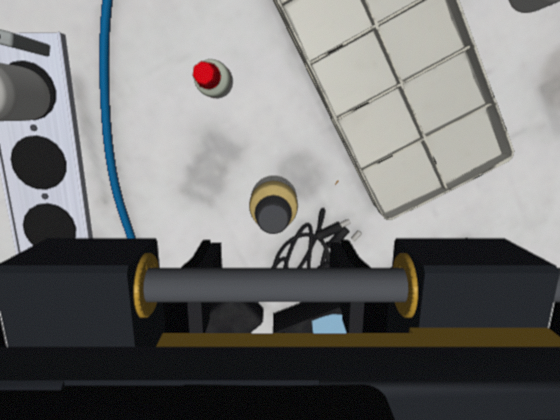

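Bottle_85 stands on pad 1 (upper left). The amber bottle's cap is at (273,214), and the red cap is at (205,73).

Scaled: -0.003 m is -0.12, 0.001 m is 0.04.

```bash
echo '[[[0.6,0.04,-0.12,1,0,0,0],[0.6,0,0,1.4,0,0,0],[0.6,0,0,1.4,0,0,0],[0.6,0,0,1,0,0,0],[0.6,0,0,0,0,0,0],[0.6,0,0,0,0,0,0]]]' > rows.txt && python3 jog.py rows.txt
python3 -c "
from h import *
go(.6085,-.1545,.107)"
```

```text
t: 7.92
tcp_pos: [0.6043, -0.1571, 0.1099]
tcp_rot: [-0.001, 0.242, 0.97, -0.0]
force: [-0.6, 0.2, 0.9]
grip_width: 0.602
grip_force: 0.0
t 7.9 shift [-0.0025  0.0042  0.0029] tool axes [[-0.883, 0.469, 0.002], [0.469, 0.883, -0.001], [-0.002, -0.0, -1.0]]
```

```bash
echo '[[[0.6,-0.04,0.16,0.08,0,0,0],[0.6,0,0,0,0,0,0],[0,0,0,0,0,0,0],[0,0,0,0,0,0,0],[0,0,0,0,0,0,0],[0,0,0,0,0,0,0],[0,0,0,0,0,0,0],[0,0,0,0,0,0,0],[0,0,0,0,0,0,0],[0,0,0,0,0,0,0],[0,0,0,0,0,0,0]]]' > rows.txt && python3 jog.py rows.txt; echo '[[[0,0,0,-0.8,0,0,0],[0,0,0,-1.2,0,0,0],[0,0,0,-1.2,0,0,0],[0,0,0,-1.2,0,0,0],[0,0,0,-0.4,0,0,0],[0,0,0,0,0,0,0]]]' > rows.txt && python3 jog.py rows.txt
python3 -c "
from h import *
go(.487,-.3222,.222)"
```

```text
t: 8.83
tcp_pos: [0.6085, -0.1529, 0.1083]
tcp_rot: [0.0, 0.241, 0.971, -0.0]
force: [-0.3, 0.2, 1.5]
grip_width: 0.266
grip_force: 30.0
t: 9.33
tcp_pos: [0.6096, -0.1533, 0.231]
tcp_rot: [0.002, 0.241, 0.971, 0.0]
force: [-0.0, -0.4, -0.5]
grip_width: 0.272
grip_force: 30.0
t 9.3 shift [ 0.0297 -0.2066  0.0085] tool axes [[-0.884, 0.467, -0.004], [0.467, 0.884, 0.002], [0.004, -0.0, -1.0]]
```

Scaled: -0.0345 m is -1.38, 0.005 m is 0.2.

```bash
echo '[[[0,0.2,-1.38,0,0,0,0],[0,0.2,-1.38,0,0,0,0],[0,0.2,-1.38,0,0,0,0],[0,0.2,-1.38,0,0,0,0],[0,0.2,-1.38,0,0,0,0],[0,0.2,-1.38,0,0,0,0],[0,0,0,0,0,0,0],[0,0,0,0,0,0,0],[0,0,0,0,0,0,0]]]' > rows.txt && python3 jog.py rows.txt
python3 - <<'E'
from h import *
go(.487,-.3222,.117)
w=r.get_image('wrist');cv2.imwrite('pics/w4.png',w)
p=P('wrist')@np.r_[.487,-.3222,.009,1];print((p/p[2]).round(1))
p=P('wrist')@np.r_[.434,-.2935,.094,1];print((p/p[2]).round(1))
E
```

```text
t: 10.08
tcp_pos: [0.4853, -0.3211, 0.2271]
tcp_rot: [-0.001, 0.241, 0.971, 0.0]
force: [0.8, -0.4, -0.4]
grip_width: 0.27
grip_force: 30.0
t 10.1 shift [-0.0022 -0.0003  0.1101] tool axes [[-0.884, 0.467, 0.002], [0.467, 0.884, 0.0], [-0.001, 0.001, -1.0]]
[273.9 198.    1. ]
[274.8 133.    1. ]
```

View pics/w4.png

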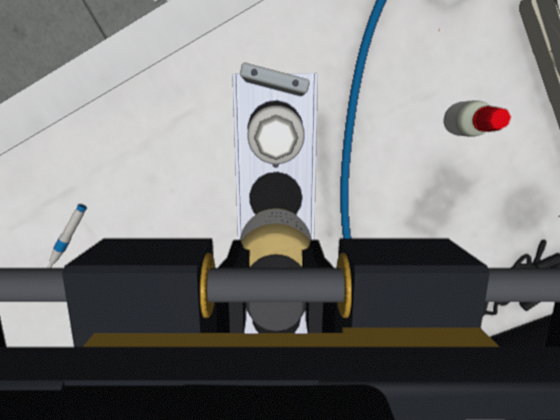

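Bottle_85 stands centred on pad 1, cap at (277,134). Pad 2 is at (276,197), which agrees with the prediction to about 1.5 mm.

Scaled: 0.03 m is 1.2, 0.02 m is 0.8.

```bash
echo '[[[0,-0.08,0,0.8,0,0,0],[0,0,0,1.2,0,0,0],[0,0,0,1.2,0,0,0],[0,0,0,0.68,0,0,0],[0,0,0,0.24,0,0,0],[0,0,0,0,0,0,0],[0,0,0,0,0,0,0]]]' > rows.txt && python3 jog.py rows.txt
python3 -c "
from h import *
go(.4872,-.3218,.117)"
```

```text
t: 10.72
tcp_pos: [0.4878, -0.3224, 0.1257]
tcp_rot: [0.0, 0.24, 0.971, -0.0]
force: [0.5, -0.2, 0.5]
grip_width: 0.263
grip_force: 30.0
t 10.7 shift [0.0008 0.0003 0.0087] tool axes [[-0.885, 0.466, -0.0], [0.466, 0.885, -0.0], [-0.0, -0.0, -1.0]]
```

```bash
echo '[[[0,0.02,0,0.2,0,0,0],[0,0,0,0.08,0,0,0],[0,0,0,0.04,0,0,0],[0,0,0,0,0,0,0],[0,0,0,0,0,0,0]]]' > rows.txt && python3 jog.py rows.txt
python3 -c "
from h import *
go(.4872,-.3218,.117)"
```

```text
t: 11.13
tcp_pos: [0.4868, -0.3226, 0.1176]
tcp_rot: [0.0, 0.241, 0.971, 0.0]
force: [0.1, 0.5, -0.2]
grip_width: 0.268
grip_force: 30.0
t 11.1 shift [0.     0.0009 0.0006] tool axes [[-0.884, 0.467, -0.0], [0.467, 0.884, 0.0], [0.0, -0.0, -1.0]]
```

```bash
echo '[[[0,0,0,0.04,0,0,0],[0,0,0,0,0,0,0],[0,0,0,0,0,0,0],[0.6,0,0,0,0,0,0],[0.6,0,0,0,0,0,0],[0.6,0,0,0,0,0,0],[0.6,0,0,0,0,0,0],[0.6,0,0,-0.8,0,0,0],[0.6,0,0,-1.4,0,0,0],[0.6,0,0,-1.4,0,0,0],[0.6,0,0,-0.8,0,0,0],[0.6,0,0,0,0,0,0]]]' > rows.txt && python3 jog.py rows.txt
echo '[[[0.6,0.56,1.264,0,0,0,0],[0.6,0.56,1.264,0,0,0,0],[0.6,0.56,1.264,0,0,0,0],[0.6,0.56,1.264,0,0,0,0],[0.6,0.56,1.264,0,0,0,0],[0.6,0,0,0,0,0,0],[0.6,0,0,0,0,0,0],[0.6,0,0,0,0,0,0]]]' > rows.txt && python3 jog.py rows.txt
python3 - <<'E'
from h import *
go(.4987,-.150,.096)
w=r.get_image('wrist');cv2.imwrite('pics/w5.png',w)
p=P('wrist')@np.r_[.4987,-.150,.061,1];print((p/p[2]).round(1))
m=cv2.inRange(w,(0,0,110),(70,70,255));n,l,s,c=cv2.connectedComponentsWithStats(m);print(s[1:][s[1:,4]>40],c[1:][s[1:,4]>40])
E
```

```text
t: 12.13
tcp_pos: [0.488, -0.3241, 0.2307]
tcp_rot: [0.003, 0.241, 0.971, -0.0]
force: [1.4, 0.0, -0.7]
grip_width: 0.594
grip_force: 0.0
t: 12.8
tcp_pos: [0.4984, -0.1503, 0.226]
tcp_rot: [-0.0, 0.24, 0.971, -0.0]
force: [-0.4, -0.6, -0.3]
grip_width: 0.601
grip_force: 0.0
t 12.8 shift [-0.0002  0.0004  0.13  ] tool axes [[-0.885, 0.466, 0.0], [0.466, 0.885, -0.0], [-0.0, -0.0, -1.0]]
[276.9 210.8   1. ]
[[266 202  21  20 305]] [[276.01967213 211.47213115]]
```

View pics/w5.png

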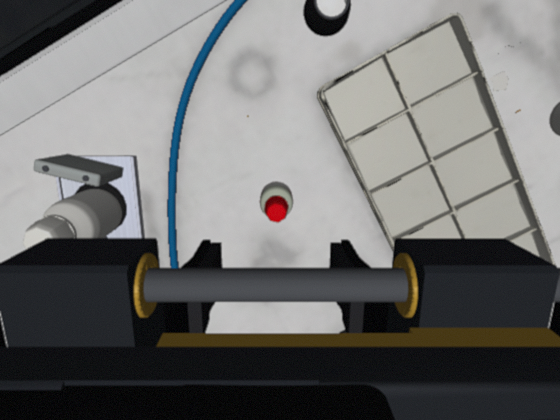

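The red cap is at (276,211), on the prediction, so I'm descending now.

Scaled: 0.03 m is 1.2, 0.035 m is 1.4.

```bash
echo '[[[0.6,0,0,1.2,0,0,0],[0.6,0,0,1.4,0,0,0],[0.6,0,0,1.4,0,0,0],[0.6,0,0,1.08,0,0,0],[0.6,0,0,0,0,0,0],[0.6,0,0,0,0,0,0]]]' > rows.txt && python3 jog.py rows.txt
python3 -c "
from h import *
go(.4987,-.150,.096)"
```

```text
t: 13.35
tcp_pos: [0.4974, -0.1519, 0.0988]
tcp_rot: [-0.001, 0.242, 0.97, -0.001]
force: [0.4, -0.2, 1.1]
grip_width: 0.603
grip_force: 0.0
t 13.3 shift [-0.0002  0.0023  0.0028] tool axes [[-0.883, 0.47, 0.002], [0.47, 0.883, -0.003], [-0.003, -0.002, -1.0]]
```

```bash
echo '[[[0.6,0,0.08,0.1,0,0,0],[0.6,0,0,0,0,0,0],[0,0,0,0,0,0,0],[0,0,0,0,0,0,0],[0,0,0,0,0,0,0],[0,0,0,0,0,0,0],[0,0,0,0,0,0,0],[0,0,0,0,0,0,0],[0,0,0,0,0,0,0],[0,0,0,0,0,0,0],[0,0,0,0,0,0,0],[0,0,0,0,0,0,0]]]' > rows.txt && python3 jog.py rows.txt; echo '[[[0,0,0,0,0,0,0],[0,0,0,0,0,0,0],[0,0,0,-0.8,0,0,0],[0,0,0,-1.2,0,0,0],[0,0,0,-1.2,0,0,0],[0,0,0,-1.2,0,0,0],[0,0,0,-0.8,0,0,0],[0,0,0,0,0,0,0]]]' > rows.txt && python3 jog.py rows.txt
python3 -c "
from h import *
go(.5935,-.3770,.222)"
```

```text
t: 14.35
tcp_pos: [0.4995, -0.1484, 0.0967]
tcp_rot: [-0.0, 0.241, 0.971, -0.0]
force: [-0.0, 1.2, -1.0]
grip_width: 0.183
grip_force: 30.0
t: 15.02
tcp_pos: [0.5012, -0.1492, 0.2306]
tcp_rot: [0.003, 0.241, 0.971, 0.001]
force: [1.2, 0.5, 0.0]
grip_width: 0.181
grip_force: 30.0
t 15.0 shift [-0.188  -0.1583  0.009 ] tool axes [[-0.884, 0.467, -0.005], [0.467, 0.884, 0.003], [0.006, 0.0, -1.0]]
```

Scaled: -0.0268 m is -1.072, -0.0226 m is -0.904.

```bash
echo '[[[0,-1.072,-0.904,0,0,0,0],[0,-1.072,-0.904,0,0,0,0],[0,-1.072,-0.904,0,0,0,0],[0,-1.072,-0.904,0,0,0,0],[0,-1.072,-0.904,0,0,0,0],[0,-1.072,-0.904,0,0,0,0],[0,-1.072,-0.904,0,0,0,0],[0,0,0,0,0,0,0],[0,0,0,0,0,0,0],[0,0,0,0,0,0,0]]]' > rows.txt && python3 jog.py rows.txt
python3 - <<'E'
from h import *
go(.5935,-.3770,.1057)
w=r.get_image('wrist');cv2.imwrite('pics/w6.png',w)
for k in [(.5935,-.377,.009),(.54,-.3495,.009),(.4872,-.322,.087)]:
    p=P('wrist')@np.r_[k,1];print((p/p[2]).round(1))
E
```

```text
t: 15.85
tcp_pos: [0.5911, -0.3757, 0.2255]
tcp_rot: [-0.001, 0.241, 0.971, 0.0]
force: [-0.0, 0.4, -0.2]
grip_width: 0.183
grip_force: 30.0
t 15.8 shift [-0.0029 -0.      0.1198] tool axes [[-0.884, 0.467, 0.002], [0.467, 0.884, 0.0], [-0.001, 0.001, -1.0]]
[273.9 199.4   1. ]
[273.1 130.1   1. ]
[272.1  32.4   1. ]
```

View pics/w6.png

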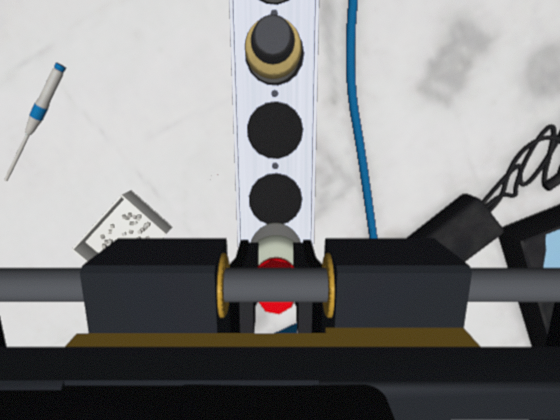

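Bottle_78 stands on pad 2, cap at (273,38). Pad 3 is at (274.5,130) and pad 4 at (275,199), both as predicted.

Scaled: 0.03 m is 1.2, 0.025 m is 1.

```bash
echo '[[[0,-0.08,0.02,1,0,0,0],[0,0,0,1.2,0,0,0],[0,0,0,1.2,0,0,0],[0,0,0,0.8,0,0,0],[0,0,0,0.32,0,0,0],[0,0,0,0,0,0,0],[0,0,0,0,0,0,0]]]' > rows.txt && python3 jog.py rows.txt
python3 -c "
from h import *
go(.5935,-.3765,.1057)"
```

```text
t: 16.48
tcp_pos: [0.5941, -0.3757, 0.1148]
tcp_rot: [0.0, 0.24, 0.971, -0.0]
force: [-0.1, -0.6, -0.3]
grip_width: 0.184
grip_force: 30.0
t 16.5 shift [ 0.0001 -0.001   0.0091] tool axes [[-0.885, 0.466, -0.001], [0.466, 0.885, 0.0], [0.001, -0.0, -1.0]]
```

Scaled: 0.005 m is 0.2, 0.002 m is 0.08.

```bash
echo '[[[0,0,-0.032,0.2,0,0,0],[0,0,0,0.08,0,0,0],[0,0,0,0.04,0,0,0],[0,0,0,0,0,0,0],[0,0,0,0,0,0,0]]]' > rows.txt && python3 jog.py rows.txt
python3 -c "
from h import *
go(.5935,-.3765,.1057)"
```

```text
t: 16.9
tcp_pos: [0.5932, -0.3772, 0.1061]
tcp_rot: [0.0, 0.241, 0.971, -0.0]
force: [-0.4, 0.3, -1.0]
grip_width: 0.183
grip_force: 30.0
t 16.9 shift [0.     0.0008 0.0004] tool axes [[-0.884, 0.467, -0.0], [0.467, 0.884, 0.0], [0.0, -0.0, -1.0]]
```

```bash
echo '[[[0,0,0,0.04,0,0,0],[0,0,0,0,0,0,0],[0,0,0,0,0,0,0],[0.6,0,0,0,0,0,0],[0.6,0,0,0,0,0,0],[0.6,0,0,0,0,0,0],[0.6,0,0,0,0,0,0],[0.6,0,0,-0.8,0,0,0],[0.6,0,0,-1.4,0,0,0],[0.6,0,0,-1.4,0,0,0],[0.6,0,0,-1.2,0,0,0],[0.6,0,0,0,0,0,0]]]' > rows.txt && python3 jog.py rows.txt
echo '[[[0.6,0.86,1.344,0,0,0,0],[0.6,0.86,1.344,0,0,0,0],[0.6,0.86,1.344,0,0,0,0],[0.6,0.86,1.344,0,0,0,0],[0.6,0.86,1.344,0,0,0,0],[0.6,0.86,1.344,0,0,0,0],[0.6,0.86,1.344,0,0,0,0],[0.6,0.86,1.344,0,0,0,0],[0.6,0.86,1.344,0,0,0,0],[0.6,0.86,1.344,0,0,0,0],[0.6,0.86,1.344,0,0,0,0],[0.6,0.86,1.344,0,0,0,0]]]' > rows.txt && python3 jog.py rows.txt
echo '[[[0.6,0,0,0,0,0,0],[0.6,0,0,0,0,0,0]]]' > rows.txt && python3 jog.py rows.txt
python3 - <<'E'
from h import *
go(.5535,.100,.101)
w=r.get_image('wrist');cv2.imwrite('pics/w7.png',w)
p=P('wrist')@np.r_[.5535,.100,.068,1];print((p/p[2]).round(1))
m=cv2.inRange(w,(90,0,0),(255,130,70));n,l,s,c=cv2.connectedComponentsWithStats(m)
for i in range(1,n):
    if s[i,4]>40: print(s[i],c[i],onz('wrist',c[i],.068))
E
```

```text
t: 17.9
tcp_pos: [0.5944, -0.3791, 0.2317]
tcp_rot: [0.004, 0.241, 0.971, -0.001]
force: [0.8, -0.4, 0.6]
grip_width: 0.596
grip_force: 0.0
t: 18.9
tcp_pos: [0.5526, 0.1019, 0.2248]
tcp_rot: [0.0, 0.24, 0.971, 0.0]
force: [2.1, -0.2, -0.6]
grip_width: 0.603
grip_force: 0.0
t: 19.07
tcp_pos: [0.5528, 0.1031, 0.2244]
tcp_rot: [-0.0, 0.238, 0.971, 0.0]
force: [-0.3, -0.4, -0.4]
grip_width: 0.6
grip_force: 0.0
t 19.1 shift [-0.0022 -0.0024  0.1234] tool axes [[-0.887, 0.462, 0.0], [0.462, 0.887, -0.0], [-0.0, 0.0, -1.0]]
[274.8 214.8   1. ]
[263 203  28  26 504] [276.61309524 215.23412698] [0.55437657 0.10104698]
```

View pics/w7.png

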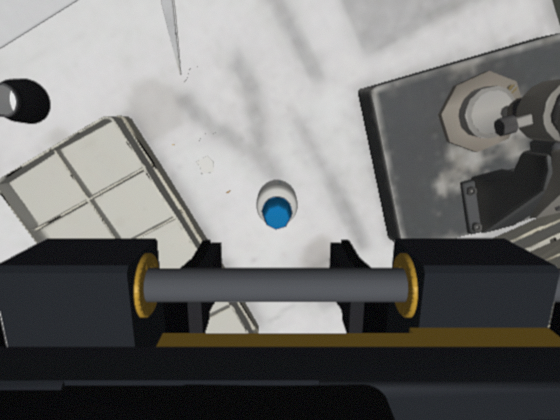

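The blue cap is at (276.6,215). The microscope base is 120 px or more to the right, which is about 80 mm or more, so the descent is clear.

Scaled: -0.002 m is -0.08, 0.035 m is 1.4.

```bash
echo '[[[0.6,-0.08,-0.04,1,0,0,0],[0.6,0,0,1.4,0,0,0],[0.6,0,0,1.4,0,0,0],[0.6,0,0,1,0,0,0],[0.6,0,0,0,0,0,0],[0.6,0,0,0,0,0,0]]]' > rows.txt && python3 jog.py rows.txt
python3 -c "
from h import *
go(.554,.1005,.101)"
```

```text
t: 19.62
tcp_pos: [0.5542, 0.096, 0.1045]
tcp_rot: [-0.001, 0.242, 0.97, -0.001]
force: [0.2, -0.4, 0.5]
grip_width: 0.601
grip_force: 0.0
t 19.6 shift [0.0023 0.0039 0.0035] tool axes [[-0.883, 0.47, 0.001], [0.47, 0.883, -0.002], [-0.002, -0.002, -1.0]]
```

```bash
echo '[[[0.6,0.04,0.1,0.12,0,0,0],[0.6,0,0,0,0,0,0],[0.6,0,0,0,0,0,0]]]' > rows.txt && python3 jog.py rows.txt
python3 -c "
from h import *
go(.554,.1005,.101)"
```

```text
t: 19.87
tcp_pos: [0.5557, 0.1011, 0.1032]
tcp_rot: [0.001, 0.24, 0.971, 0.001]
force: [-0.1, -0.1, 0.1]
grip_width: 0.603
grip_force: 0.0
t 19.9 shift [ 0.0013 -0.0013  0.0022] tool axes [[-0.884, 0.467, -0.001], [0.467, 0.884, 0.002], [0.002, 0.001, -1.0]]
```

```bash
echo '[[[0.6,0.04,-0.04,0.06,0,0,0],[0.6,0,0,0,0,0,0],[0,0,0,0,0,0,0],[0,0,0,0,0,0,0],[0,0,0,0,0,0,0],[0,0,0,0,0,0,0],[0,0,0,0,0,0,0],[0,0,0,0,0,0,0],[0,0,0,0,0,0,0],[0,0,0,0,0,0,0],[0,0,0,0,0,0,0],[0,0,0,0,0,0,0]]]' > rows.txt && python3 jog.py rows.txt; echo '[[[0,0,0,0,0,0,0],[0,0,0,0,0,0,0],[0,0,0,-0.8,0,0,0],[0,0,0,-1.2,0,0,0],[0,0,0,-1.2,0,0,0],[0,0,0,-1.2,0,0,0],[0,0,0,-0.8,0,0,0],[0,0,0,0,0,0,0]]]' > rows.txt && python3 jog.py rows.txt
python3 -c "
from h import *
go(.5402,-.3493,.222)"
```

```text
t: 20.87
tcp_pos: [0.5534, 0.1003, 0.1002]
tcp_rot: [-0.0, 0.241, 0.971, -0.0]
force: [-0.1, 0.1, -0.9]
grip_width: 0.224
grip_force: 30.0
t: 21.53
tcp_pos: [0.5554, 0.1003, 0.2344]
tcp_rot: [0.002, 0.241, 0.971, 0.002]
force: [0.9, -0.2, -1.0]
grip_width: 0.224
grip_force: 30.0
t 21.5 shift [-0.1966 -0.4046  0.0112] tool axes [[-0.884, 0.467, -0.004], [0.467, 0.884, 0.005], [0.005, 0.003, -1.0]]
```

```bash
echo '[[[0,-0.656,-1.348,0,0,0,0],[0,-0.656,-1.348,0,0,0,0],[0,-0.656,-1.348,0,0,0,0],[0,-0.656,-1.348,0,0,0,0],[0,-0.656,-1.348,0,0,0,0],[0,-0.656,-1.348,0,0,0,0],[0,-0.656,-1.348,0,0,0,0],[0,-0.656,-1.348,0,0,0,0],[0,-0.656,-1.348,0,0,0,0],[0,-0.656,-1.348,0,0,0,0],[0,-0.656,-1.348,0,0,0,0],[0,-0.656,-1.348,0,0,0,0]]]' > rows.txt && python3 jog.py rows.txt
echo '[[[0,0,0,0,0,0,0],[0,0,0,0,0,0,0],[0,0,0,0,0,0,0]]]' > rows.txt && python3 jog.py rows.txt
python3 - <<'E'
from h import *
go(.5402,-.3493,.1092)
w=r.get_image('wrist');cv2.imwrite('pics/w8.png',w)
for k in [(.5402,-.3493,.009),(.4872,-.322,.087)]:
    p=P('wrist')@np.r_[k,1];print((p/p[2]).round(1))
E
```

```text
t: 22.53
tcp_pos: [0.5382, -0.3506, 0.2292]
tcp_rot: [-0.0, 0.24, 0.971, 0.0]
force: [0.2, 0.7, -1.5]
grip_width: 0.224
grip_force: 30.0
t: 22.78
tcp_pos: [0.5384, -0.3491, 0.2294]
tcp_rot: [-0.001, 0.241, 0.971, 0.0]
force: [0.8, 0.1, -1.1]
grip_width: 0.227
grip_force: 30.0
t 22.8 shift [-0.0018  0.0007  0.1201] tool axes [[-0.884, 0.468, 0.001], [0.468, 0.884, 0.0], [-0.001, 0.001, -1.0]]
[274.4 197.3   1. ]
[273.5 133.2   1. ]
```

View pics/w8.png

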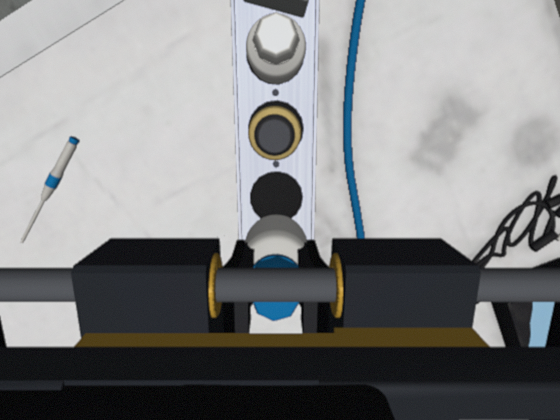

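Bottles 85 and 78 stand on pads 1 and 2. Pad 3 is at (276,197), as predicted.

Scaled: 0.03 m is 1.2, 0.025 m is 1.

```bash
echo '[[[0,-0.06,0.04,1,0,0,0],[0,0,0,1.2,0,0,0],[0,0,0,1.2,0,0,0],[0,0,0,0.8,0,0,0],[0,0,0,0.24,0,0,0],[0,0,0,0,0,0,0],[0,0,0,0,0,0,0]]]' > rows.txt && python3 jog.py rows.txt
python3 -c "
from h import *
go(.5402,-.3490,.1092)"
```

```text
t: 23.42
tcp_pos: [0.5412, -0.3483, 0.1202]
tcp_rot: [0.0, 0.24, 0.971, -0.0]
force: [0.1, 1.2, -0.2]
grip_width: 0.225
grip_force: 30.0
t 23.4 shift [ 0.0006 -0.0011  0.011 ] tool axes [[-0.885, 0.466, -0.001], [0.466, 0.885, 0.0], [0.001, -0.0, -1.0]]
```

```bash
echo '[[[0,0.02,-0.02,0.24,0,0,0],[0,0,0,0.12,0,0,0],[0,0,0,0.04,0,0,0],[0,0,0,0,0,0,0],[0,0,0,0,0,0,0]]]' > rows.txt && python3 jog.py rows.txt
python3 -c "
from h import *
go(.5402,-.3490,.1092)"
```

```text
t: 23.83
tcp_pos: [0.5399, -0.3493, 0.1096]
tcp_rot: [0.0, 0.241, 0.971, -0.0]
force: [0.3, -0.0, -0.8]
grip_width: 0.226
grip_force: 30.0
t 23.8 shift [-0.0001  0.0004  0.0004] tool axes [[-0.884, 0.467, -0.0], [0.467, 0.884, 0.0], [0.0, -0.0, -1.0]]
```

Now release, rise, and move off to the left for a final look.

Scaled: -0.035 m is -1.4, -0.03 m is -1.2.

```bash
echo '[[[0,0,0,0.04,0,0,0],[0,0,0,0,0,0,0],[0,0,0,0,0,0,0],[0.6,0,0,0,0,0,0],[0.6,0,0,0,0,0,0],[0.6,0,0,0,0,0,0],[0.6,0,0,0,0,0,0],[0.6,0,0,-0.8,0,0,0],[0.6,0,0,-1.4,0,0,0],[0.6,0,0,-1.4,0,0,0],[0.6,0,0,-1.2,0,0,0],[0.6,0,0,0,0,0,0]]]' > rows.txt && python3 jog.py rows.txt
echo '[[[0.6,0.4,1.4,0,0,0,0],[0.6,0.4,1.4,0,0,0,0],[0.6,0.4,1.4,0,0,0,0],[0.6,0.4,1.4,0,0,0,0],[0.6,0.4,1.4,0,0,0,0],[0.6,0.4,1.4,0,0,0,0],[0.6,0.4,1.4,0,0,0,0],[0.6,0.4,1.4,0,0,0,0],[0.6,0.4,1.4,0,0,0,0],[0.6,0.4,1.4,0,0,0,0],[0.6,0,0,0,0,0,0],[0.6,0,0,0,0,0,0]]]' > rows.txt && python3 jog.py rows.txt
python3 - <<'E'
from h import *
a=r.get_image('top')[140:270,340:445];b=r.get_image('scene')[215:300,290:445]
a=cv2.resize(a,None,fx=3,fy=3,interpolation=2);b=cv2.resize(b,None,fx=3,fy=3,interpolation=2)
b=cv2.copyMakeBorder(b,0,a.shape[0]-b.shape[0],0,0,0);cv2.imwrite('pics/fin.png',np.hstack([a,b]))
for h,k in [(85,(.434,-.2935)),(78,(.487,-.322)),(68,(.54,-.3493)),(61,(.5932,-.377))]:
    for n in('top','scene'):
        p=P(n)@np.r_[k,.009+h/1000,1];p=p/p[2]
        print(h,n,((p[:2]-((340,140) if n=='top' else (290,215)))*3+1+((0,0) if n=='top' else (315,0))).round())
E
```

```text
t: 24.83
tcp_pos: [0.5412, -0.3512, 0.2345]
tcp_rot: [0.004, 0.241, 0.971, -0.001]
force: [0.8, -1.0, 0.2]
grip_width: 0.596
grip_force: 0.0
t: 25.83
tcp_pos: [0.6151, 0.0102, 0.2276]
tcp_rot: [-0.0, 0.238, 0.971, -0.0]
force: [-1.0, -0.4, -0.3]
grip_width: 0.599
grip_force: 0.0
85 top [148. 294.]
85 scene [449.  83.]
78 top [184. 224.]
78 scene [533.  78.]
68 top [217. 156.]
68 scene [612.  77.]
61 top [250.  89.]
61 scene [690.  72.]
```

View pics/fin.png

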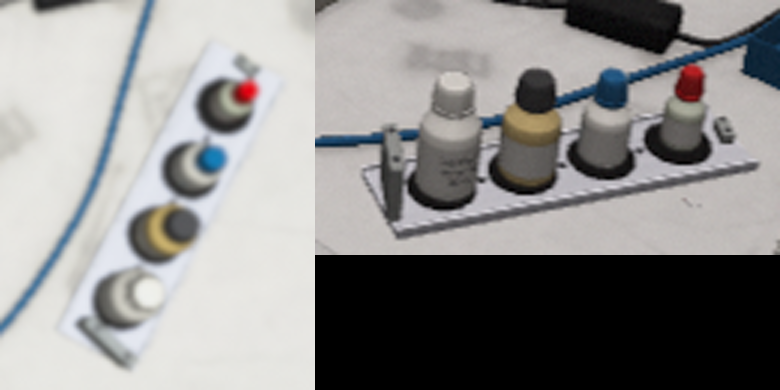

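All four bottles stand upright and centred on their pads: white by the post, then amber, blue and red. Caps in the top crop are at (148,293), (182,224), (212,159) and (247,90), each close to its prediction.

```bash
python3 -c "
from rig import r
print(r.sign_off())"
```

```text
the job is handed in; nothing more can be done
None
```

The job is handed in at about 26 s: the four bottles stand upright on the rail in height order, tallest (bottle_85) beside the end post to shortest (bottle_61) at the far end, each within about 3 mm of its pad's middle by the final pictures, and the arm stayed away from the glass dish.

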